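# Slide a gusseted cleat along the jig fence into the corner stop

### The arm

A 6-joint arm with a two-finger parallel gripper is mounted at the origin on the work surface. World frame = base frame: x ahead of the robot, y to its left, z up, the work surface at z = 0. Lengths are in m, angles in degrees, forces in N, time in s.
With the tool pointing down it reaches from about 0.25 to 0.725 m from the base axis. Payload 9.7 kg.
Tool frame: the origin (TCP) lies between the finger pads; the fingertips stand 19 mm ahead of it and the grasp point (between the pads) is the TCP; z points along the fingers, y is the line along which they close (so a half turn about z gives the same grasp; the last joint's range is limited). The gripper opens to 85 mm and grips with 20 to 120 N. Pads are 22 mm wide; open, the fingers measure 114 mm over their backs; the gripper's body (76 mm by 85 mm) begins 54 mm behind the grasp point. The pads swing forward as they close: fully open they stand 13 mm farther back than shut.
Start: joints at [70.073, 4.979, 10.078, 95.1, 0, 90], TCP at [0.187, 0.517, 0.25] pointing down, gripper open.
Joint ranges: [-179.16, 179.16], [-48.56, 103.87], [-65.8, 70.77], [-126.05, 130.52], [-82.76, 87.17], [-180, 180]. Speed limits (degrees/s): [127.2, 127.2, 147.25, 180, 180, 180].

### API

Orientations are given as [roll, pitch, yaw] about the fixed x, y, z axes, in that order (R = Rz(yaw) Ry(pitch) Rx(roll)).
In Python, from workcell import telemetry, camera, calibration, workorder gives the robot as it stands.
- The arm moves only by the tool play_rows, never from a script. Its argument "increments" is a list of rows, each a list of 3 entries, a list of its own where there are three numbers: the shift along the tool's x, y, z in mm, then the turn, a rotation vector about the tool's x, y, z in degrees, then the closure, from 0 (fully open) to 1 (shut). In form: [[[x, y, z], [ax, ay, az], jaw], ...]. A call has 1 to 20 rows; each row is the pose to reach, as a shift and turn from the pose commanded when the call began, along the tool's axes at that moment; what a row does not reach only later rows make up. A row lasts 1/10 s, in which the tool goes at most 50 mm and 8.59 degrees, less where a joint would pass 70% of its speed; a pose out of reach is approached as far as the arm can. A call with a gripper value outside its range is refused whole. The fingers move at their own pace and stop on an object; "grip_force" is the grip in N (left out, the last holds). Time passes only in rows, so rows that repeat a pose let the fingers close. It gives the time, the measured TCP pose, the force, the opening and the grip force at its end, in the units of the state.
- telemetry.get_obs(): the state, without advancing time (a new reading comes with each control period).
- camera(name): name is "scene" or "top" or "wrist"; returns (picture, depth): 384x512x3 uint8, red, green, blue; 384x512 float32, m along the optical axis (not along the pixel's ray), 0 where there is no reading.
- calibration(name): a dict with "vertical_fov" (degrees; the focal length in pixels is half the picture's height over the tangent of half this angle, whatever the lens; pixels are square), "cx", "cy" (the principal point, pixels), "rvec" (rotation vector, rad) and "tvec" (3), from world to camera coordinates, as OpenCV has them; the wrist camera has in their place "hand_eye" (4x4, takes a point from camera to tool coordinates, whose origin is the TCP and whose axes are the flange's). Camera axes: x right, y down, z forward; pixel columns grow to the right and rows downward; lengths in m; the calibration is good to about 2 mm. The wrist camera is an equidistant fisheye: a pixel r from the principal point sees the ray r / f radians off the axis. A picture is of the moment at which its call begins: read the wrist's pose just before it. calibration takes no time and is no camera call.
- workorder.job_done(): hands the job in; it is judged then, once.
The state is a dict: "time": time; "q": joint angles; "qd": joint speeds; "joint_efforts": joint torques, N m; "ee_pos": TCP position; "tcp_rot": TCP orientation; "wrist_force": force on the tool from outside, world axes, zero at the start; "torque": the same for the moment, N m; "opening": finger opening in m; "grasp_force": force on a finger pad.
Only numpy, scipy, OpenCV 4.12 (cv2) and the standard library are available. Lean on these libraries where they do the work, as an engineer would, in place of code of your own. Each camera call takes 0.05 s, during which the arm holds its last target. There are 200 camera calls.

### The job

On the tacking jig, use the fingertips to push the loose gusseted angle cleat back until its upright leg lies flat against the fence, then, keeping it pinned to the fence, drag it along into the corner pocket of the stop until it is fully home against both fence and stop, ready for tacking. Only push it, and gently: never grip, tip or lift it; leave everything else lying about where it is and finish with the hand clear.

Things in the scene. Friction and masses are not known exactly. Their poses are not given: they have to be found in the camera images.
- jig: fixed steel jig plate 260 (its x) x 560 (its y) x 12 mm flat on the table, with a grid of holes; its top is at z = 12 mm. Origin: centre of its underside. Turned up to 0.3 rad. An angle-iron fence is bolted on it, parallel to its y, in its far (+x) half.
- fence (a point): middle of the foot of the fence's face, on the plate's top, at x = +50 mm in the jig's frame; axes as the jig's. The face that parts lie against is the plane x = 0 here and looks to -x, roughly towards the robot; the fence stands 25 mm above the plate's top and runs from y = -265 to +265 mm.
- stop: fixed double-sided dark corner stop near the +y or the -y end of the fence, axes as the jig's. Origin: on the plate's top, on the line of the fence's face (x = 0), mid thickness. Block 24 mm thick (y = -12 to +12), 25 mm high, from the fence to x = -80 mm. A cleat that is home has its origin at x = -30 mm, y = +52 or -52 mm here (the side facing the jig's middle), square to the fence.
- keeper (a point): middle of the top of the stop's keeper bar, 70 mm out from the fence's face: a bar 12 mm wide, 12 mm high, parallel to the fence, 52 mm to either side (along y) of the stop's middle plus 10 mm of ends flared away from the fence. Between it and the fence, on either side of the block, is a pocket 64 mm wide, open along the fence; the one facing the cleat is used.
- clamp: fixed screw clamp holding down the fence's other end, opposite the stop, 110 mm tall, standing wholly behind the fence (x = 0 here is the fence's face line; post at x = +56 mm, arm and screw between x = +8 and +69 mm). Origin: on the plate's top. Axes as the jig's.
- cleat: loose steel cleat, about 0.3 kg, standing on the plate: 60 x 25 x 5 mm angle, 80 mm long (its y), with a gusset. Origin: centre of its underside. Flat leg x = -30 to +30, y = -40 to +40, 5 mm thick; upright leg x = +25 to +30 mm, 25 mm high, towards the fence. Starts up to 70 mm off the fence, turned up to 0.35 rad to it, over 80 mm short of home.
- gusset (a point): centre of the top of the cleat's flat leg (5 mm above the cleat's origin), axes as the cleat's. Triangular gusset here: 5 mm thick (y = -2.5 to +2.5), from the upright leg (x = +25, 20 mm high) sloping to its toe (x = -20, 4 mm high). On each side of it is a nook 37 mm long, open upwards, to -x and at the cleat's end, where a fingertip can bear on upright leg and gusset at once.
- offcut: loose bystander on the plate's near part: plain piece of 40 x 40 x 5 mm angle, 60 mm long, without a gusset. Origin: centre of its underside.
- magnet: loose bystander on the plate's near part: grey arrow-shaped holding magnet lying flat, about 90 x 90 x 18 mm. Origin on its underside near the middle.
- hammer: loose bystander on the table to the right (-y): chipping hammer 220 mm long, 22 mm high. Origin on its underside near the middle of its length.
- brush: loose bystander on the table to the left (+y): wire brush 260 mm long lying on its side, 28 mm high. Origin: under the middle of its handle.
- pipe: loose bystander on the table beside or beyond the jig: upright piece of dark pipe, 76 mm diameter, 90 mm high. Origin: centre of its underside.
- spray: loose bystander on the table beside or beyond the jig: spray can 58 mm diameter, 170 mm high. Origin: centre of its underside.
- paste: loose bystander on the table beside or beyond the jig: low jar 72 mm diameter, 55 mm high. Origin: centre of its underside.
Things that resemble listed ones, but are neither listed nor needed, are in the scene too. What is shaped like the cleat but pink, red or yellow is not meant.

How it is judged (in metres and radians):
On the way, in this order (a step that is already met when the one before it is completed fails the run):
1. the cleat's upright leg lies flat against the fence (gap at most 2.5 mm, square within 0.05 rad) (x of cleat in the frame of stop above -0.0325 m and angle between the y axis of cleat and the y axis of jig, either way round below 0.05 rad), for 0.2 s.
2. the cleat is home in the corner pocket, against fence and stop (all of step 1 and (y of cleat in the frame of stop between -0.0545 and -0.049 m or y of cleat in the frame of stop between 0.049 and 0.0545 m) and angle between cleat's own z axis and vertical below 0.06 rad and height (world z) of cleat below 0.0145 m), for 0.2 s.
At the end, for the whole second after the job is handed in: the cleat stands flat on the plate, at rest and let go, within 2.5 mm of the fence and of the stop's block, square to the fence within 0.05 rad (all of step 2 and linear speed of cleat below 0.01 m/s and contact force between the fingers and cleat below 0.1 N); the robot touches nothing.
It fails at once if the cleat is lifted more than 8 mm off the plate or tipped more than 0.25 rad (height (world z) of cleat above 0.02 m or angle between cleat's own z axis and vertical above 0.25 rad).
It fails at once if the fingers bear on the cleat with more than 40 N (gripping it, or forcing it) (contact force between the fingers and cleat above 40 N).
It fails at once if on the last 55 mm before home the cleat is more than 8 mm off the fence instead of being kept against it (y of cleat in the frame of stop between -0.107 and 0.107 m and x of cleat in the frame of stop below -0.038 m).
It fails at once if a bystander (offcut, magnet, hammer, brush, pipe, spray can or jar) is moved more than 15 mm (distance of any of offcut, magnet, hammer, brush, pipe, spray, paste from where it was at the start of the episode above 0.015 m).
It also fails if it takes over 42 s, if anything falls off the work surface, if the arm or the gripper's body presses on something with over 40 N, if the wrist force passes 120 N, or if a joint passes its speed limit or range.

## Working session

There is one attempt and no reset: what is moved stays moved. The work goes in short steps, Python scripts to look and compute and a tool call to move; the robot and the scene stay as the last step left them, time stands still between calls to the robot, and variables do not carry over. Pictures are saved under pics/ and viewed, at most 10 in all, crops included, and the job is handed in when it is done.

Besides the shell and the picture viewer there is one more tool, called after "Call:" in YAML: its name, and indented under it one key for each argument. play_rows: Moves the arm, as the interface text tells. Its arguments: {"type":"object","properties":{"increments":{"type":"array"},"grip_force":{"type":"number"}},"required":["increments"]}

```bash
mkdir -p pics; cat > h.py <<'E'
import numpy as np, cv2
from workcell import telemetry, camera, calibration, workorder
def grab(n):
    im,d=camera(n); c=calibration(n)
    return im,d,c
def world(d,c,u=None,v=None):
    f=d.shape[0]/2/np.tan(np.radians(c['vertical_fov'])/2)
    R=cv2.Rodrigues(np.array(c['rvec'],float))[0]; t=np.array(c['tvec'],float).ravel()
    vv,uu=np.indices(d.shape)
    P=np.stack([(uu-c['cx'])/f*d,(vv-c['cy'])/f*d,d],-1)
    return (P-t)@R
E
python3 - <<'E'
from h import *
for n in ('top','scene'):
    im,d,c=grab(n); cv2.imwrite(f'pics/{n}.png',cv2.resize(im[...,::-1],(800,600),interpolation=cv2.INTER_CUBIC))
    np.savez(f'{n}.npz',im=im,d=d,W=world(d,c)); print(n,c)
o=telemetry.get_obs();print({k:np.round(v,3) for k,v in o.items()})
E
```

```text
top {'vertical_fov': 48.65469624634094, 'cx': 265.102617764993, 'cy': 188.66484798708078, 'rvec': array([ 2.14431156, -2.18018919,  0.13754802]), 'tvec': array([0.0135711 , 0.55510736, 1.26248648])}
scene {'vertical_fov': 55.70284331996703, 'cx': 259.6950193278951, 'cy': 192.39846464573986, 'rvec': array([ 1.30596535,  2.00498436, -1.04094289]), 'tvec': array([ 0.22984199, -0.24521684,  1.52155527])}
{'time': np.float64(0.1), 'q': array([ 7.0073e+01,  5.0090e+00,  1.0039e+01,  9.5100e+01, -1.0000e-03,
        9.0000e+01]), 'qd': array([ 0.095, -0.042,  0.152,  0.11 ,  0.053, -0.035]), 'joint_efforts': array([-0.0000e+00, -5.2156e+01,  4.6565e+01,  1.6000e-02,  0.0000e+00,
        0.0000e+00]), 'ee_pos': array([0.187, 0.517, 0.25 ]), 'tcp_rot': array([-1.79930e+02,  1.00000e-03,  1.60073e+02]), 'wrist_force': array([0.006, 0.77 , 0.383]), 'torque': array([0.001, 0.015, 0.018]), 'grasp_force': np.float64(0.0), 'opening': np.float64(0.085)}
```

View pics/top.png

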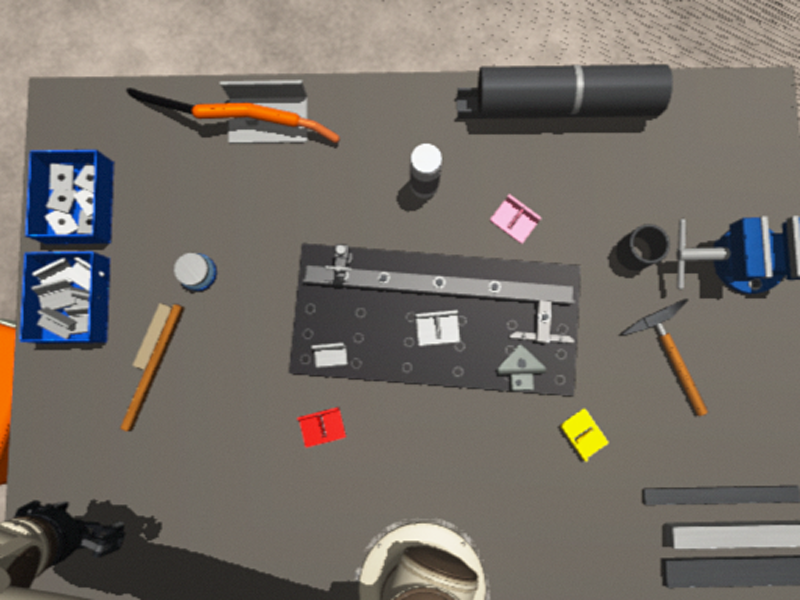

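View pics/scene.png

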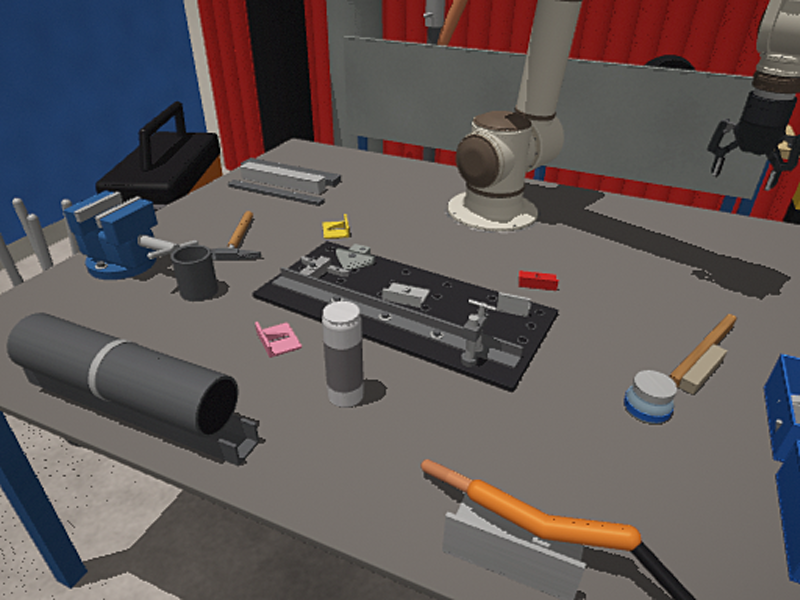

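The top view shows the jig spanning about (290–580, 243–395), with the stop at its right (-y) end at (543,320). The cleat is at (437,328), the offcut at (330,355) and the magnet at (520,365). The scene view agrees. Next I'll measure from the top depth.

```bash
python3 - <<'E'
from h import *
z=np.load('top.npz');W=z['W'];im=z['im'].astype(int)
def reg(u0,u1,v0,v1): # 800x600 coords
    m=np.zeros(W.shape[:2],bool);m[int(v0*.64):int(v1*.64),int(u0*.64):int(u1*.64)]=1;return m
r=reg(280,590,235,405)
Z=W[...,2]
print(np.histogram(Z[r],bins=np.arange(-.006,.06,.003)))
def rect(m,nm):
    P=(W[m][:,:2]*1000).astype(np.float32); q=cv2.minAreaRect(P); print(nm,m.sum(),np.round(q[0],1),np.round(q[1],1),round(q[2],2),'z',np.round(np.median(Z[m])*1000,1)); print(np.round(cv2.boxPoints(q),1).tolist())
rect(r&(Z>.007),'plate')
top=r&(Z>.031)&(Z<.043)
n,l,s,c=cv2.connectedComponentsWithStats(top.astype(np.uint8))
for i in range(1,n):
    if s[i,4]>15: rect(l==i,f'hi{i} px{c[i]/.64}')
rc=reg(408,465,300,352)
rect(rc&(Z>.0145),'cleat'); 
rect(rc&(im.min(-1)>150),'cleatcol')
rect(rc&(Z>.03),'cleatleg')
rect(reg(305,352,335,375)&(Z>.0155),'offcut');rect(reg(490,550,340,400)&(Z>.0155)&(Z<.045),'magnet+')
E
```

```text
(array([ 558, 2069, 2546, 1064, 1065, 3674, 4913, 2706, 1018,  306,  167,
        236,  263,  205,  258,  142,   27,   12,   14,   17,    9]), array([-0.006, -0.003,  0.   ,  0.003,  0.006,  0.009,  0.012,  0.015,
        0.018,  0.021,  0.024,  0.027,  0.03 ,  0.033,  0.036,  0.039,
        0.042,  0.045,  0.048,  0.051,  0.054,  0.057]))
plate 15121 [515.  -38.7] [605.7 336.6] 88.0 z 13.8
[[336.29998779296875, -335.5], [672.7000122070312, -347.20001220703125], [693.7999877929688, 258.0], [357.3999938964844, 269.79998779296875]]
hi2 px[478.95132212 302.17548077] 520 [524.7 -40.4] [526.4  85.4] 84.03 z 37.4
[[454.8999938964844, -297.70001220703125], [539.7999877929688, -306.6000061035156], [594.5, 216.89999389648438], [509.6000061035156, 225.8000030517578]]
hi4 px[436.62605932 314.19491525] 59 [506.7 -39.6] [29.7 76.5] 4.44 z 37.2
[[489.0, -2.5999999046325684], [494.8999938964844, -78.9000015258789], [524.5, -76.5999984741211], [518.5999755859375, -0.30000001192092896]]
hi9 px[520.75628698 367.96412722] 169 [ 409.2 -196.7] [63.7 69.4] 40.21 z 32.5
[[362.5, -190.8000030517578], [407.2
[... 446 characters left out ...]
688, -85.30000305175781], [529.5, 1.100000023841858], [399.6000061035156, 14.199999809265137]]
cleatleg 62 [478.   -8.3] [ 59.3 152.1] 52.72 z 37.2
[[399.6000061035156, 14.199999809265137], [520.5999755859375, -77.9000015258789], [556.5, -30.799999237060547], [435.5, 61.29999923706055]]
offcut 292 [441.7 117.1] [208.9  76.6] 87.86 z 18.5
[[399.6000061035156, 14.199999809265137], [476.1000061035156, 11.300000190734863], [483.8999938964844, 220.0], [407.3999938964844, 222.89999389648438]]
magnet+ 632 [ 416.2 -197.8] [116.5 103. ] 86.3 z 29.6
[[361.1000061035156, -252.6999969482422], [463.79998779296875, -259.29998779296875], [471.3999938964844, -143.0], [368.6000061035156, -136.3000030517578]]
```

```bash
python3 - <<'E'
from h import *
z=np.load('top.npz');im=z['im']
cv2.imwrite('pics/jig.png',cv2.resize(im[150:260,184:376,::-1],None,fx=4.15,fy=4.15,interpolation=cv2.INTER_CUBIC))
E
```

```text
(no output)
```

View pics/jig.png

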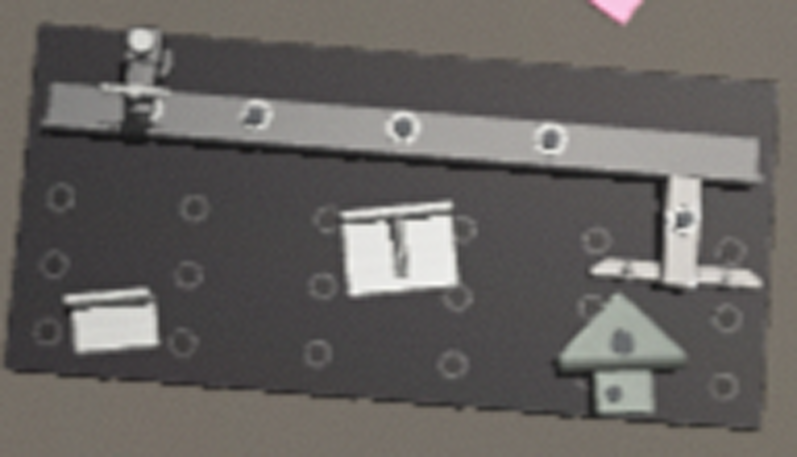

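The crop shows the plate corners at (38,24), (777,80), (760,430) and (8,370). The cleat's flat-leg edge runs (349,296)–(459,284), and the upright leg top runs (341,213)–(452,204). The stop block is at x 663–700 and the keeper is at (590–760, 270).

```bash
cat >> h.py <<'E'
def ray(n,u,v,z):
    c=calibration(n); f=192/np.tan(np.radians(c['vertical_fov'])/2)
    R=cv2.Rodrigues(np.array(c['rvec'],float))[0]; t=np.array(c['tvec'],float).ravel()
    o=-R.T@t; d=R.T@np.array([(u-c['cx'])/f,(v-c['cy'])/f,1]); return o+d*(z-o[2])/d[2]
E
python3 - <<'E'
from h import *
p=lambda x,y,z:1000*ray('top',184+(x+.5)/4.15-.5,150+(y+.5)/4.15-.5,z)[:2]
def show(n,z,*pts): 
    r=np.array([p(x,y,z) for x,y in pts]); print(n,np.round(r,1).tolist(),'dist',np.round(np.linalg.norm(np.diff(r,axis=0),axis=1),1),'ang',[round(np.degrees(np.arctan2(-(b-a)[0],-(b-a)[1])),2) for a,b in zip(r,r[1:])]);return r
c=show('plate',.012,(38,24),(777,80),(760,430),(8,370),(38,24))
show('fence',.037,(42,127),(757,180)) 
show('leg',.037,(341,213),(452,204)); show('leg front',.037,(345,221),(453,212)); show('flat',.017,(349,296),(459,284))
show('stop',.037,(663,180),(663,284),(697,286),(700,180))
show('keeper',.024,(590,272),(606,259),(745,272),(760,285))
show('magnet',.03,(617,293),(558,360),(687,358),(655,412),(596,412))
show('offcut',.017,(65,298),(150,290),(158,345),(77,352))
E
```

```text
plate [[666.4, 228.7], [614.7, -327.2], [354.4, -302.5], [407.6, 249.9], [666.4, 228.7]] dist [558.3 261.4 554.9 259.6] ang [np.float64(5.31), np.float64(95.43), np.float64(-174.5), np.float64(-85.33)]
fence [[584.3, 221.4], [536.6, -302.5]] dist [526.1] ang [np.float64(5.2)]
leg [[517.3, 2.9], [522.6, -78.4]] dist [81.5] ang [np.float64(-3.71)]
leg front [[511.4, 0.1], [516.7, -78.9]] dist [79.2] ang [np.float64(-3.84)]
flat [[457.6, -2.1], [465.0, -83.5]] dist [81.8] ang [np.float64(-5.26)]
stop [[537.7, -233.5], [461.6, -230.5], [459.7, -255.3], [537.2, -260.7]] dist [76.2 24.8 77.7] ang [np.float64(92.24), np.float64(4.32), np.float64(-86.0)]
keeper [[471.9, -179.6], [481.3, -191.7], [470.0, -293.8], [460.3, -304.4]] dist [ 15.3 102.7  14.4] ang [np.float64(-37.72), np.float64(6.3), np.float64(42.52)]
magnet [[455.9, -197.9], [407.9, -153.2], [407.8, -247.3], [369.3, -222.4], [370.0, -179.6]] dist [65.6 94.  45.8 42.8] ang [np.float64(133.01), np.float64(0.09), np.float64(122.8), np.float64(-179.02)]
offcut [[459.6, 207.3], [464.4, 144.6], [423.9, 138.9], [419.8, 198.4]] dist [62.8 40.9 59.6] ang [np.float64(-4.42), np.float64(81.97), np.float64(176.04)]
```

Call:
play_rows:
  increments:
    - [[-40,-34,0],[0,0,-2],1]
    - [[-80,-68,0],[0,0,-4],1]
    - [[-118,-100,0],[0,0,-6],1]
    - [[-154,-130,0],[0,0,-8],1]
    - [[-190,-160,0],[0,0,-10],1]
    - [[-226,-190,0],[0,0,-12],1]
    - [[-261,-221,0],[0,0,-14],1]
    - [[-296,-250,0],[0,0,-14.6],1]
    - [[-331,-280,0],[0,0,-14.6],1]
    - [[-366,-310,0],[0,0,-14.6],1]
    - [[-401,-340,20],[0,0,-14.6],1]
    - [[-436,-369,40],[0,0,-14.6],1]
    - [[-471,-398,60],[0,0,-14.6],1]
    - [[-471,-398,90],[0,0,-14.6],1]
    - [[-471,-398,110],[0,0,-14.6],1]
    - [[-471,-398,110],[0,0,-14.6],1]
    - [[-471,-398,110],[0,0,-14.6],1]
  grip_force: 60

```text
time: 1.8
ee_pos: [0.4944, -0.0175, 0.1406]
tcp_rot: [-180.0, -0.0, 174.7]
wrist_force: [0.1, 0.7, 1.1]
opening: -0.0005
grasp_force: 0.0
```

```bash
python3 - <<'E'
from h import *
o=telemetry.get_obs();print({k:np.round(v,3) for k,v in o.items()})
im,d=camera('wrist');c=calibration('wrist');print(c)
np.savez('w1.npz',im=im,d=d);cv2.imwrite('pics/w1.png',cv2.resize(im[...,::-1],(800,600),interpolation=cv2.INTER_CUBIC))
E
```

```text
{'time': np.float64(1.8), 'q': array([-2.0330e+00, -3.3210e+00, -1.0439e+01,  8.2911e+01,  1.0000e-03,
        3.2860e+00]), 'qd': array([ 0.343, -0.772,  1.678,  0.092, -0.039, -0.093]), 'joint_efforts': array([-4.0400e-01, -4.1471e+01,  4.4913e+01, -1.2400e-01, -1.0000e-02,
       -0.0000e+00]), 'ee_pos': array([ 0.494, -0.018,  0.141]), 'tcp_rot': array([-1.79999e+02, -2.90000e-02,  1.74681e+02]), 'wrist_force': array([0.083, 0.713, 1.13 ]), 'torque': array([-0.04 ,  0.039,  0.023]), 'grasp_force': np.float64(0.0), 'opening': np.float64(-0.0)}
{'vertical_fov': 65.70646984690485, 'cx': 256.478473971057, 'cy': 194.8850249677042, 'hand_eye': array([[ 5.13325014e-04, -9.48836704e-01, -3.15766759e-01,
         8.22506474e-02],
       [ 9.99999321e-01,  1.56858193e-04,  1.15430724e-03,
        -8.69797299e-04],
       [-1.04571847e-03, -3.15767137e-01,  9.48836140e-01,
        -1.22515185e-01],
       [ 0.00000000e+00,  0.00000000e+00,  0.00000000e+00,
         1.00000000e+00]])}
```

View pics/w1.png

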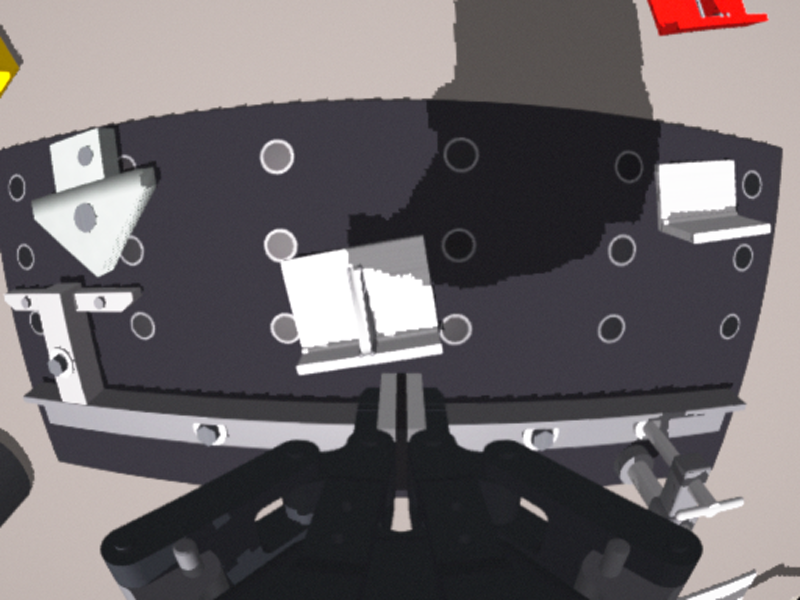

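The wrist view shows the cleat's flat-leg corners at (282,261) and (424,236), and the upright leg top from (297,374) to (441,354). The gusset line runs (352,265)–(368,352). The stop is on the left at (65,345) and the fence's top edge is at y≈402.

```bash
cat >> h.py <<'E'
from scipy.spatial.transform import Rotation as Ro
def wray(x,y,z,pos,rpy):   # x,y in 800x600 view
    c=calibration('wrist'); f=192/np.tan(np.radians(c['vertical_fov'])/2)
    u=(x+.5)*.64-.5-c['cx'];v=(y+.5)*.64-.5-c['cy'];r=np.hypot(u,v);th=r/f
    d=np.array([np.sin(th)*u/r,np.sin(th)*v/r,np.cos(th)])
    H=np.array(c['hand_eye']);T=np.eye(4);T[:3,:3]=Ro.from_euler('xyz',rpy,degrees=True).as_matrix();T[:3,3]=pos
    M=T@H;o=M[:3,3];d=M[:3,:3]@d;return (o+d*(z-o[2])/d[2])*1000
def jigf(p,O=(560.6,-42.4),yaw=-5.3):
    a=np.radians(yaw);R=np.array([[np.cos(a),-np.sin(a)],[np.sin(a),np.cos(a)]]);return (np.array(p)[...,:2]-O)@R
E
python3 - <<'E'
from h import *
pos=[.4944,-.0177,.1406];rpy=[180,0,174.69]
for n,z,pts in [('flat',.017,[(282,261),(424,236)]),('legtop',.037,[(297,374),(441,354)]),('gus',.021,[(352,265)]),('gus2',.037,[(368,352)]),('fence top edge',.037,[(48,403),(200,416),(580,418),(742,404)]),('fence foot',.012,[(100,390),(300,395),(560,395),(700,385)]),('stop',.037,[(78,312),(102,402)]),('holes',.012,[(277,156),(281,245),(460,155),(460,245),(628,166),(622,250),(456,328)]),('keeper',.024,[(140,293),(132,308)])]:
    P=np.array([wray(x,y,z,pos,rpy) for x,y in pts]);print(n,np.round(P[:,:2],1).tolist(),'jig',np.round(jigf(P),1).tolist())
E
```

```text
flat [[462.4, -81.6], [456.4, -2.4]] jig [[-94.1, -48.1], [-107.4, 30.2]]
legtop [[522.3, -78.7], [517.0, 1.1]] jig [[-34.8, -39.7], [-47.4, 39.3]]
gus [[467.8, -42.3]] jig [[-92.4, -8.4]]
gus2 [[512.2, -37.6]] jig [[-48.6, 0.3]]
fence top edge [[538.0, -277.1], [547.5, -146.8], [569.2, 83.5], [583.3, 215.7]] jig [[-0.8, -235.7], [-3.4, -105.2], [-3.0, 126.1], [-1.2, 259.1]]
fence foot [[540.4, -242.3], [549.3, -87.1], [566.2, 78.1], [576.4, 190.9]] jig [[-1.6, -200.9], [-7.2, -45.5], [-5.5, 120.5], [-5.9, 233.7]]
stop [[473.6, -217.1], [536.7, -221.4]] jig [[-70.5, -182.0], [-7.3, -180.4]]
holes [[404.6, -77.7], [454.2, -82.2], [414.6, 20.7], [464.0, 17.2], [423.7, 119.8], [473.6, 115.7], [512.8, 12.2]] jig [[-152.1, -49.5], [-102.2, -49.5], [-151.2, 49.4], [-101.7, 50.5], [-151.3, 148.9], [-101.2, 149.4], [-52.6, 49.9]]
keeper [[469.7, -173.8], [478.5, -182.6]] jig [[-78.4, -139.2], [-68.8, -147.2]]
```

Call:
play_rows:
  increments:
    - [[0,0,25],[0,0,0],1]
    - [[0,0,50],[0,0,0],1]
    - [[0,0,75],[0,0,0],1]
    - [[0,0,90],[0,0,0],1]
    - [[0,0,96],[0,0,0],1]
    - [[0,0,99],[0,0,0],1]
    - [[0,0,101],[0,0,0],1]
    - [[0,0,101],[0,0,0],1]

```text
time: 2.65
ee_pos: [0.4951, -0.0176, 0.0401]
tcp_rot: [180.0, 0.1, 174.7]
wrist_force: [-0.0, -0.3, 0.7]
opening: -0.0
grasp_force: 0.0
```

Call:
play_rows:
  increments:
    - [[-3,0,0.5],[0,0,0],1]
    - [[-6,0,1],[0,0,0],1]
    - [[-9,0,1],[0,0,0],1]
    - [[-12,0,1],[0,0,0],1]
    - [[-15,0,1],[0,0,0],1]
    - [[-18,0,1],[0,0,0],1]
    - [[-21,0,1],[0,0,0],1]
    - [[-24,0,1],[0,0,0],1]
    - [[-27,0,1],[0,0,0],1]
    - [[-30,0,1],[0,0,0],1]
    - [[-33,0,1],[0,0,0],1]
    - [[-36,0,1],[0,0,0],1]
    - [[-39,0,1],[0,0,0],1]
    - [[-41,0,1],[0,0,0],1]

```text
time: 4.05
ee_pos: [0.5357, -0.0214, 0.0382]
tcp_rot: [180.0, -0.0, 174.7]
wrist_force: [-1.3, 0.0, 1.3]
opening: 0.0001
grasp_force: 1.0
```

```bash
python3 - <<'E'
from h import *
o=telemetry.get_obs();print(o['ee_pos'],jigf(o['ee_pos']*1000),o['wrist_force'])
im,d=camera('wrist')
cv2.imwrite('pics/w2.png',cv2.resize(im[...,::-1],(800,600),interpolation=cv2.INTER_CUBIC))
E
```

```text
[ 0.53570255 -0.02144751  0.03822498] [-26.72639464  18.56311913] [-1.31318961  0.04324929  1.28375029]
```

View pics/w2.png

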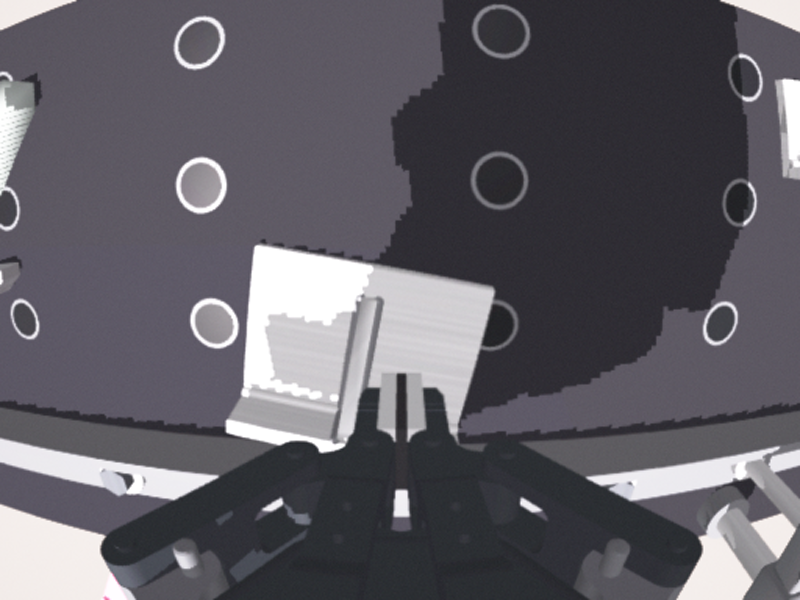

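The cleat has turned past square: its +y end now leads, with the right end lower in the picture at (460,430). The finger sits beside the gusset, inboard of that end, so more pushing will swing the cleat flat once the corner meets the fence.

Call:
play_rows:
  increments:
    - [[-2,0,0],[0,0,0],1]
    - [[-4,0,0],[0,0,0],1]
    - [[-6,0,0],[0,0,0],1]
    - [[-7,0,0],[0,0,0],1]
    - [[-8,0,0],[0,0,0],1]
    - [[-8,0,0],[0,0,0],1]

```text
time: 4.7
ee_pos: [0.5434, -0.0222, 0.0382]
tcp_rot: [-180.0, -0.0, 174.7]
wrist_force: [-2.7, -0.5, -0.4]
opening: 0.0002
grasp_force: 1.4
```

Call:
play_rows:
  increments:
    - [[-0.7,0,0],[0,0,0],1]
    - [[-1.4,0,0],[0,0,0],1]
    - [[-2,0,0],[0,0,0],1]
    - [[-2,0,0],[0,0,0],1]

```text
time: 5.1
ee_pos: [0.5455, -0.0224, 0.0383]
tcp_rot: [180.0, 0.0, 174.7]
wrist_force: [-2.7, -0.1, 0.1]
opening: -0.0003
grasp_force: 1.3
```

```bash
python3 - <<'E'
from h import *
o=telemetry.get_obs();print(o['ee_pos'],jigf(o['ee_pos']*1000),o['wrist_force'])
im,d=camera('wrist')
cv2.imwrite('pics/w3.png',cv2.resize(im[...,::-1],(800,600),interpolation=cv2.INTER_CUBIC))
E
```

```text
[ 0.54548765 -0.02238876  0.0382571 ] [-16.89618796  18.52974704] [-2.65920225 -0.06891389  0.12018168]
```

View pics/w3.png

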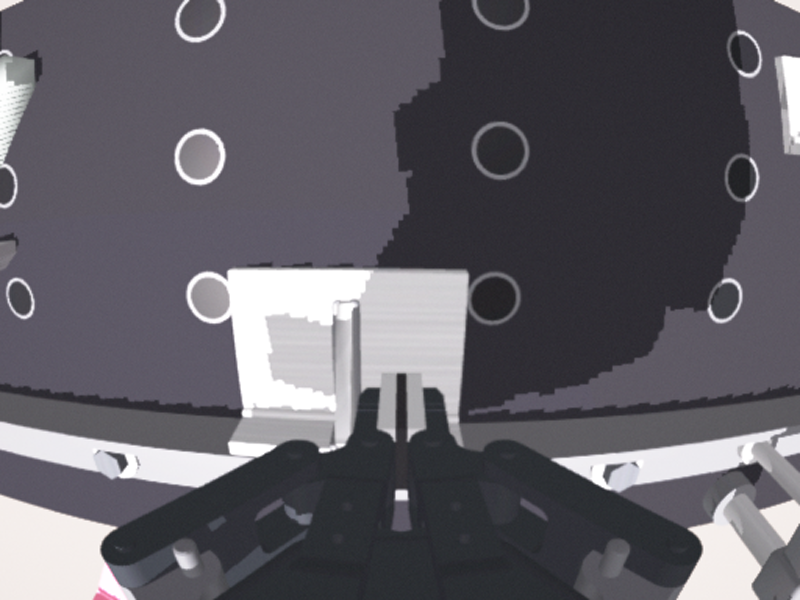

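The cleat is nearly square now: its flat edge is level at y≈270 from (228) to (468). I'll press on until the force shows the fence.

Call:
play_rows:
  increments:
    - [[-0.5,0,0],[0,0,0],1]
    - [[-1,0,0],[0,0,0],1]
    - [[-1,0,0],[0,0,0],1]
    - [[-1,0,0],[0,0,0],1]

```text
time: 5.55
ee_pos: [0.5458, -0.0224, 0.0382]
tcp_rot: [-180.0, -0.1, 174.7]
wrist_force: [-6.2, 0.4, 2.1]
opening: 0.0
grasp_force: 3.2
```

Call:
play_rows:
  increments:
    - [[0,-2,0],[0,0,0],1]
    - [[0,-5,0],[0,0,0],1]
    - [[0,-8,0],[0,0,0],1]
    - [[0,-12,0],[0,0,0],1]
    - [[0,-16,0],[0,0,0],1]
    - [[0,-20,0],[0,0,0],1]
    - [[0,-24,0],[0,0,0],1]
    - [[0,-28,0],[0,0,0],1]
    - [[0,-32,0],[0,0,0],1]
    - [[0,-36,0],[0,0,0],1]
    - [[0,-40,0],[0,0,0],1]

```text
time: 6.65
ee_pos: [0.542, -0.0614, 0.038]
tcp_rot: [179.9, -0.1, 174.7]
wrist_force: [-5.4, 7.3, 0.9]
opening: -0.0002
grasp_force: 4.5
```

Call:
play_rows:
  increments:
    - [[0,-4,0],[0,0,0],1]
    - [[0,-8,0],[0,0,0],1]
    - [[0,-12,0],[0,0,0],1]
    - [[0,-16,0],[0,0,0],1]
    - [[0,-20,0],[0,0,0],1]
    - [[0,-24,0],[0,0,0],1]
    - [[0,-28,0],[0,0,0],1]
    - [[0,-32,0],[0,0,0],1]
    - [[0,-36,0],[0,0,0],1]
    - [[0,-40,0],[0,0,0],1]

```text
time: 7.65
ee_pos: [0.5382, -0.101, 0.038]
tcp_rot: [179.9, -0.1, 174.7]
wrist_force: [-5.7, 7.1, 1.9]
opening: 0.0003
grasp_force: 5.0
```

```bash
python3 - <<'E'
from h import *
o=telemetry.get_obs();print(o['ee_pos'],jigf(o['ee_pos']*1000),o['wrist_force'])
im,d=camera('wrist')
cv2.imwrite('pics/w4.png',cv2.resize(im[...,::-1],(800,600),interpolation=cv2.INTER_CUBIC))
E
```

```text
[ 0.53819002 -0.10104112  0.03801516] [-16.89745366 -60.46043201] [-5.68554359  7.12083101  1.8951001 ]
```

View pics/w4.png

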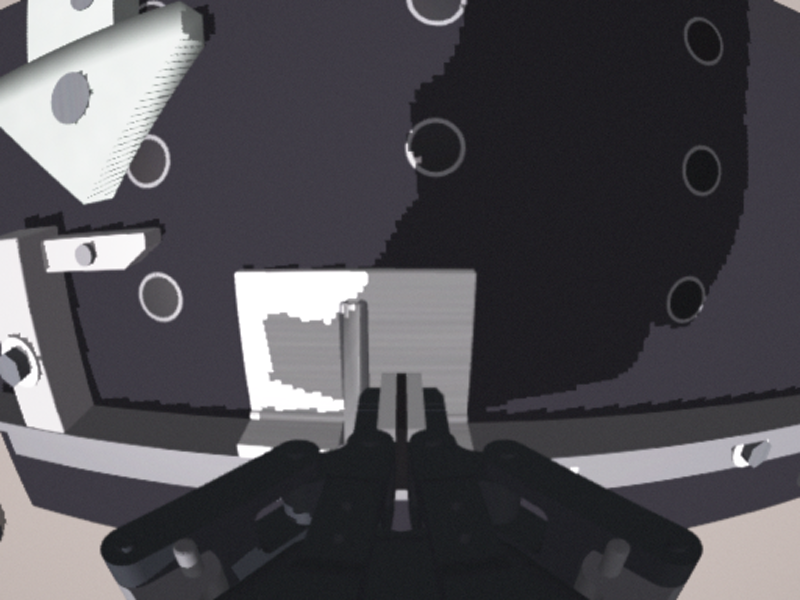

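The cleat is square and pinned, with its flat edge level at y≈270. Its left edge is at about (248,412) and the stop block's foot is at about (95,405).

```bash
python3 - <<'E'
from h import *
pos=[.53819,-.10104,.03802];rpy=[180,0,174.69]
for n,z,p in [('cleat front L',.017,(235,271)),('front R',.017,(475,270)),('stop foot near fence',.012,(97,403)),('stop foot',.012,(78,300)),('stoptop',.037,(65,432)),('stoptop2',.037,(25,235))]:
    P=wray(*p,z,pos,rpy);print(n,np.round(jigf(P),1))
E
```

```text
cleat front L [ -63.2 -116.3]
front R [-63.1 -37.4]
stop foot near fence [  -4.3 -194.6]
stop foot [ -51.7 -191.1]
stoptop [  -4.5 -195.3]
stoptop2 [ -83.4 -190.6]
```

Call:
play_rows:
  increments:
    - [[0,-4,0],[0,0,0],1]
    - [[0,-8,0],[0,0,0],1]
    - [[0,-12,0],[0,0,0],1]
    - [[0,-16,0],[0,0,0],1]
    - [[0,-20,0],[0,0,0],1]
    - [[0,-24,0],[0,0,0],1]
    - [[0,-28,0],[0,0,0],1]
    - [[0,-32,0],[0,0,0],1]
    - [[0,-36,0],[0,0,0],1]
    - [[0,-40,0],[0,0,0],1]
    - [[0,-44,0],[0,0,0],1]
    - [[0,-48,0],[0,0,0],1]
    - [[0,-52,0],[0,0,0],1]
    - [[0,-56,0],[0,0,0],1]
    - [[0,-60,0],[0,0,0],1]
    - [[0,-63,0],[0,0,0],1]
    - [[0,-66,0],[0,0,0],1]
    - [[0,-68,0],[0,0,0],1]

```text
time: 9.5
ee_pos: [0.5316, -0.1685, 0.038]
tcp_rot: [179.8, -0.1, 174.7]
wrist_force: [-9.0, 8.9, 2.9]
opening: -0.0002
grasp_force: 6.0
```

Call:
play_rows:
  increments:
    - [[0.3,-1.5,0],[0,0,0],1]
    - [[0.5,-3,0],[0,0,0],1]
    - [[0.5,-4.5,0],[0,0,0],1]
    - [[0.5,-6,0],[0,0,0],1]
    - [[0.5,-7,0],[0,0,0],1]
    - [[0.5,-8,0],[0,0,0],1]
    - [[0.5,-8,0],[0,0,0],1]

```text
time: 10.2
ee_pos: [0.5308, -0.1768, 0.038]
tcp_rot: [179.9, -0.1, 174.7]
wrist_force: [-6.8, 5.3, 1.1]
opening: 0.0002
grasp_force: 4.5
```

Call:
play_rows:
  increments:
    - [[0,-0.8,0],[0,0,0],1]
    - [[0,-1.6,0],[0,0,0],1]
    - [[0,-2,0],[0,0,0],1]
    - [[0,-2,0],[0,0,0],1]

```text
time: 10.6
ee_pos: [0.5306, -0.1787, 0.038]
tcp_rot: [179.9, -0.1, 174.7]
wrist_force: [-5.3, 6.1, 1.4]
opening: 0.0003
grasp_force: 4.6
```

Call:
play_rows:
  increments:
    - [[0,-0.8,0],[0,0,0],1]
    - [[0,-1.6,0],[0,0,0],1]
    - [[0,-2,0],[0,0,0],1]
    - [[0,-2,0],[0,0,0],1]

```text
time: 11.0
ee_pos: [0.5304, -0.1807, 0.038]
tcp_rot: [179.9, -0.1, 174.7]
wrist_force: [-5.6, 6.7, 1.5]
opening: 0.0003
grasp_force: 4.6
```

Call:
play_rows:
  increments:
    - [[0,-0.8,0],[0,0,0],1]
    - [[0,-1.6,0],[0,0,0],1]
    - [[0,-2,0],[0,0,0],1]
    - [[0,-2,0],[0,0,0],1]

```text
time: 11.4
ee_pos: [0.5304, -0.181, 0.038]
tcp_rot: [179.7, -0.1, 174.8]
wrist_force: [-5.8, 15.6, 4.2]
opening: 0.0004
grasp_force: 9.4
```

```bash
python3 - <<'E'
from h import *
o=telemetry.get_obs();print(o['ee_pos'],jigf(o['ee_pos']*1000),o['wrist_force'])
im,d=camera('wrist')
cv2.imwrite('pics/w5.png',cv2.resize(im[...,::-1],(800,600),interpolation=cv2.INTER_CUBIC))
E
```

```text
[ 0.53036654 -0.18099356  0.03799885] [ -17.30223094 -140.79371064] [-5.77372062 15.5853402   4.1883013 ]
```

View pics/w5.png

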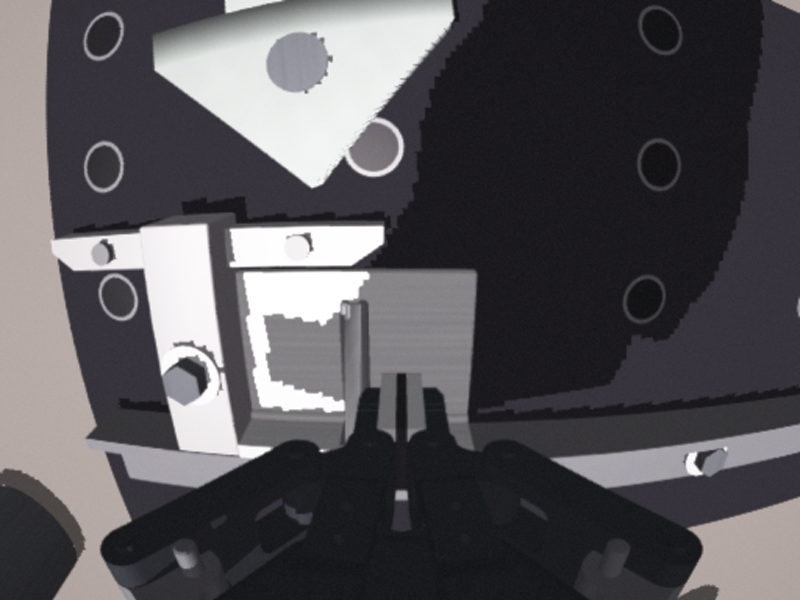

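The force jumped with almost no motion, and the picture shows the cleat's left edge (240) against the stop block, square and inside the keeper. Now I'll back off diagonally and lift.

Call:
play_rows:
  increments:
    - [[0.6,1.6,0],[0,0,0],1]
    - [[1.6,2.6,0],[0,0,0],1]
    - [[3,4,0],[0,0,0],1]
    - [[5,6,0],[0,0,0],1]
    - [[6,7,0],[0,0,0],1]
    - [[6,7,-5],[0,0,0],1]
    - [[6,7,-20],[0,0,0],1]
    - [[6,7,-50],[0,0,0],1]
    - [[6,7,-90],[0,0,0],1]
    - [[6,7,-130],[0,0,0],1]
    - [[6,7,-160],[0,0,0],1]
    - [[6,7,-160],[0,0,0],1]

```text
time: 12.65
ee_pos: [0.5271, -0.1768, 0.2047]
tcp_rot: [-179.9, 0.5, 174.7]
wrist_force: [0.4, -0.3, 0.3]
opening: 0.0002
grasp_force: 0.0
```

```bash
python3 - <<'E'
from h import *
o=telemetry.get_obs();print(o['ee_pos'],o['tcp_rot'],o['wrist_force'])
im,d=camera('wrist')
cv2.imwrite('pics/w6.png',cv2.resize(im[130:320,100:420,::-1],None,fx=2.5,fy=2.5,interpolation=cv2.INTER_CUBIC))
E
```

```text
[ 0.5270766  -0.17681113  0.20465045] [-179.88511886    0.47008554  174.66678189] [ 0.35021611 -0.34443913  0.31495662]
```

View pics/w6.png

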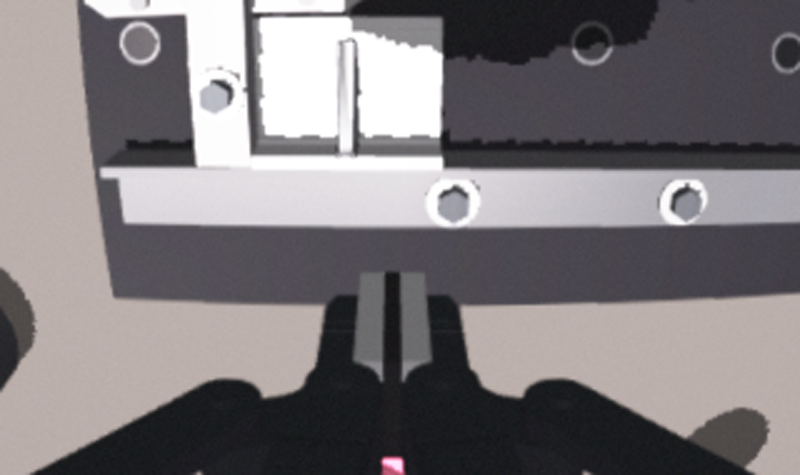

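The cleat is flush against the fence (edge at y≈165) and the stop block (x≈252). It stands square, and the hand is clear.

```bash
python3 -c "
from workcell import workorder
print(workorder.job_done())"
```

```text
the job is handed in; nothing more can be done
None
```

The cleat was pushed flat against the fence and dragged home against the stop, the hand was lifted clear, and the job was handed in; no verdict came back, but the last picture shows the cleat seated square against both.

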